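# Vibration check on a returned vacuum pump

## Robot

A 7-joint arm with a two-finger parallel gripper is mounted at the origin on the work surface. World frame = base frame: x ahead of the robot, y to its left, z up, the work surface at z = 0. Lengths are in mm, angles in rad, forces in N, time in s.
With the tool pointing down it reaches from about 425 to 950 mm from the base axis. Payload 4.7 kg.
Tool frame: the origin (TCP) lies on the centre line of the jaws, within the pads' length; the fingertips stand 14 mm ahead of it and the grasp point (between the pads) lies 5 mm behind it; z points along the fingers, y is the line along which they close (so a half turn about z gives the same grasp; the last joint's range is limited). The gripper opens to 85 mm and grips with 20 to 120 N. Pads are 22 mm wide; open, the fingers measure 114 mm over their backs; the gripper's body (76 mm by 85 mm) begins 54 mm behind the grasp point. The pads swing forward as they close: fully open they stand 13 mm farther back than shut.
Start: joints at [1.275, 0.469, -0.049, 1.532, 0.024, 1.141, -0.082], TCP at [178.007, -651.123, 245.335] pointing down, gripper open.
Joint ranges: [-2.59, 2.59], [-0.33, 1.99], [-1.39, 1.29], [0.1, 2.45], [-1.04, 4.18], [0.21, 1.99], [-2.66, 2.66]. Speed limits (rad/s): [2.57, 2.57, 3.14, 3.14, 3.14, 3.14, 3.14].

## Interface

Orientations are given as a 3x3 rotation matrix whose columns are the frame's x, y, z axes.
In Python, from station import env, imaging gives the robot as it stands.
- The arm moves only by the tool apply_moves, never from a script. Its argument "targets" is a list that holds one entry, the list of rows, each a list of 7 numbers: the finger opening in mm, from 0 to 85.4, then the shift along the tool's x, y, z in mm, then the turn, a rotation vector about the tool's x, y, z in rad. A call has 1 to 20 rows; each row is the pose to reach, as a shift and turn from the pose commanded when the call began, along the tool's axes at that moment; what a row does not reach only later rows make up. A row lasts 1/10 s, in which the tool goes at most 50 mm and 8.59 degrees, less where a joint would pass 70% of its speed; a pose out of reach is approached as far as the arm can. A call with a gripper value outside its range is refused whole. The fingers move at their own pace and stop on an object; "grip_force" is the grip in N (left out, the last holds). Time passes only in rows, so rows that repeat a pose let the fingers close. It gives the time, the measured TCP pose, the force, the opening and the grip force at its end, in the units of the state.
- env.read_state(): the state, without advancing time (a new reading comes with each control period).
- imaging.camera(name): name is "side" or "top"; returns the picture (384x512x3 uint8, red, green, blue); there is no depth.
- imaging.camera_model(name): a dict with "fx", "fy", "cx", "cy" (pixels), "xyz" and "rotation" of the camera in the world. Camera axes: x right, y down, z forward; pixel columns grow to the right and rows downward; lengths in mm; the calibration is good to about 2 mm. A picture is of the moment at which its call begins. camera_model takes no time and is no camera call.
- env.job_done(): hands the job in; it is judged then, once.
Trained networks look in the newest picture that a camera, given by its name, has taken for a name from the list of things; names that differ only in an ending like _2 or _b are one class to them, and where a whole thing is asked for, a point or a joint stands for the part that bears it (a point fixed in the world has none). Each returns a list of dicts, best first, with "score" (0 to 1); they miss things now and then, are a little off and sometimes report something else, mostly with a low value. They report only what shows in the picture. A call takes as long as a camera call. They do not tell look-alikes from the thing itself.
- imaging.boxes_of(thing, camera): "xy" ([column, row] in pixels, amid what is visible of it).
The state is a dict: "t": time; "q": joint angles; "joint_velocities": joint speeds; "tau": joint torques, N m; "ee_pos": TCP position; "ee_rot": TCP orientation; "wrist_force": force on the tool from outside, world axes, zero at the start; "moment": the same for the moment, N m; "finger_gap": finger opening in mm; "finger_force": force on a finger pad.
Only numpy, scipy, OpenCV 4.12 (cv2) and the standard library are available. Lean on these libraries where they do the work, as an engineer would, in place of code of your own. Each camera call takes 0.05 s, during which the arm holds its last target. There are 200 camera calls.

## Task

This vacuum pump came back from a customer: start it with the large round power key, let go, then set full speed with the square key (leave the small round low-speed key alone). Take the vibration pen from its leaning stand and hold it upright with its spring tip on the middle of the round machined pad on the bearing housing, between the key box and the pump head (not the pad on the head itself), pressing lightly so that the tip is pushed part of its way in but not to its stop. Finish while still holding the pen there steadily for the reading, gently throughout and without disturbing the other things on the bench.

Things in the scene. Friction and masses are not known exactly. Their poses are not given: they have to be found in the camera images.
- pump: vacuum pump fixed on the bench, shaft along its y; origin on the bench below the shaft, z up. Base plate 150 x 290 mm. Along y: fan cowl from -133 mm, grey motor, bearing housing 30 to 82 mm, square aluminium pump head 84 to 150 mm (top z 120 mm). Black key box on the motor: x +-33, y -93 to 23 mm, top z 148 mm. Inlet and silencer reach x +80 mm. Highest: the key tops, z 157 mm
- bearing_pad: the spot to measure: flat round machined steel pad, 24 mm across, level, facing up, with a dark rim and a centre dot, on a pedestal on the bearing housing; origin at the centre of its top face, 120 mm above the bench, at x 0, y 58 mm of the pump, 35 mm from the key box's end; rigid
- head_pad: a like pad, 24 mm across, on the pump head, NOT to be measured; origin at the centre of its top face, 128 mm above the bench, at x 0, y 117 mm of the pump
- key_power_top (a point): centre of the top face of the power key: large round white push button, 26 mm across, at y -69 mm of the pump (the end of the key box by the fan cowl); top 9 mm above the key box, pressed straight down
- key_low_top (a point): centre of the top face of the low-speed key, not to be pressed: small round white button, 16 mm across, in the middle of the key box, 34 mm from each of the other two; top 9 mm above the key box
- key_full_top (a point): centre of the top face of the full-speed key: square white button, 18 x 18 mm, at y -1 mm of the pump (the end of the key box by the bearing housing); top 9 mm above the key box, pressed straight down
- key_power (a joint): travel of the power key, m: 0 up, 0.005 fully down; springs back; 1.2 N to start, 4.2 N fully down; counts as pressed beyond 0.003
- key_low (a joint): travel of the low-speed key, m; as the power key
- key_full (a joint): travel of the full-speed key, m; as the power key; counts as pressed beyond 0.003
- stand: black pen stand fixed to the bench, base 106 x 80 x 14 mm; origin on the bench under its middle; its socket (outside 33 x 39 mm) leans 20 degrees, top towards the stand's -x side; the socket's rim is 88 mm along the pen from the pen's origin, about 105 mm above the bench
- pen: grey vibration pen, 155 mm long, 0.15 kg, loose in the stand (1.5 mm play each side), leaning 20 degrees; draw it out along its axis by 100 mm. Origin: end of its spring tip (fully out); z runs up the pen. Housing 22 (x) x 28 mm (y) from z 50 to 155 mm, free above z 88 mm; cone and 12 mm sleeve below down to z 14 mm; then the tip. Good grip: z 122 mm, across the 28 mm
- pen_tip_end (a point): round end of the pen's spring tip, a 6 mm steel rod that stands 14 mm out of the sleeve on the pen's axis; at the pen's origin when fully out
- pen_tip (a joint): how far the spring tip is pushed in, m: 0 out, 0.008 at its stop; 1 N to start, about 6.6 N at the stop (700 N/m)
- phone: bystander: black phone 150 x 74 x 9 mm lying flat, origin under its middle
- mouse: bystander: black computer mouse 105 x 60 x 32 mm, origin under its middle
- scanner: bystander: black hand-held bar-code scanner lying down, 210 mm long (from x -90 to 119 mm), 80 mm wide, 46 mm high
- bottle: bystander: water bottle, 64 mm across, 205 mm tall, origin under its middle
- tape_roll: bystander: roll of packing tape lying flat, 104 mm across, 48 mm high, origin under its middle
- tie_box: bystander: small blue box of ties, 70 x 120 x 30 mm, origin under its middle
- screwdriver: bystander: screwdriver 190 mm long lying in front of the pump (robot's side)
- tape_measure: bystander: black pocket tape measure 66 x 38 x 62 mm, in front of the pen stand (robot's side), origin under its middle
Mind the look-alikes: they are no part of the job. Leave any green or turquoise look-alike of the pen alone.

How it is judged:
By the outcome, as a careful person would: the job done as asked, in the order asked, and still so for the second after the job is handed in, while the arm keeps its last pose, push and grip.
It also fails if it takes over 62 s, if anything falls off the work surface, if the arm or the gripper's body presses on something with over 40 N, if the wrist force passes 120 N, or if a joint passes its speed limit or range.

## Working session

There is one attempt and no reset: what is moved stays moved. The work goes in short steps, Python scripts to look and compute and a tool call to move; the robot and the scene stay as the last step left them, time stands still between calls to the robot, and variables do not carry over. Pictures are saved under pics/ and viewed, at most 10 in all, crops included, and the job is handed in when it is done.

Besides the shell and the picture viewer there is one more tool, called after "Call:" by a JSON object that holds its "api" and its "payload". apply_moves: Moves the arm, as the interface text tells. Its arguments: {"type":"object","properties":{"targets":{"type":"array","items":{"type":"array","items":{"type":"array","items":{"type":"number"}}}},"grip_force":{"type":"number"}},"required":["targets"]}

```bash
ls; mkdir -p pics; python3 - <<'E'
from station import env, imaging
import cv2,numpy as np
s=env.read_state()
print({k:np.round(v,3).tolist() for k,v in s.items()})
for c in("top","side"):
    im=imaging.camera(c); cv2.imwrite(f"pics/{c}0.png",cv2.resize(im[:,:,::-1],(800,600),interpolation=cv2.INTER_CUBIC))
    cv2.imwrite(f"pics/{c}0raw.png",im[:,:,::-1])
    m=imaging.camera_model(c); print(c,{k:np.round(v,4).tolist() for k,v in m.items()})
    for t in ["pump","bearing_pad","head_pad","key_power_top","key_low_top","key_full_top","stand","pen","pen_tip_end"]:
        print(t,[(np.round(d["xy"],1).tolist(),round(d["score"],2)) for d in imaging.boxes_of(t,c)[:4]])
E
```

```text
pics
{'t': 0.0, 'q': [1.275, 0.469, -0.049, 1.534, 0.024, 1.141, -0.082], 'joint_velocities': [-0.001, 0.001, 0.001, -0.001, 0.001, -0.0, -0.001], 'tau': [-0.0, -51.031, -0.047, -23.772, 0.011, 0.007, -0.0], 'ee_pos': [177.842, -650.564, 244.249], 'ee_rot': [[0.965, 0.264, -0.001], [0.264, -0.965, 0.002], [-0.0, -0.002, -1.0]], 'wrist_force': [-1.117, 0.1, -0.448], 'moment': [-0.016, -0.017, -0.012], 'finger_force': 0.0, 'finger_gap': 85.186}
top {'fx': 410.1334, 'fy': 410.1334, 'cx': 247.6583, 'cy': 186.0205, 'xyz': [273.4074, 15.1525, 1676.3577], 'rotation': [[-0.0564, -0.9785, 0.1986], [-0.9984, 0.0547, -0.0141], [0.003, -0.1991, -0.98]]}
pump [([184.5, 206.5], 0.66), ([360.0, 171.0], 0.41)]
bearing_pad []
head_pad [([155.7, 209.2], 0.63), ([133.4, 250.0], 0.38)]
key_power_top []
key_low_top [([128.0, 196.9], 0.48), ([183.7, 206.9], 0.24)]
key_full_top []
stand [([282.9, 189.8], 0.66)]
pen [([209.6, 153.3], 0.74), ([299.3, 151.4], 0.6), ([257.4, 225.6], 0.6), ([310.8, 261.0], 0.55)]
pen_tip_end []
side {'fx': 413.6611, 'fy': 413.6611, 'cx': 252.8366, 'cy': 191.3384, 'xyz': [316.3282, 850.7728, 1018.3381], 'rotation': [[-0.943, -0.2402, 0.2304], [-0.3328, 0.6672, -0.6664], [0.0064, -0.7051, -0.7091]]}
pump [([243.8, 279.0], 0.85)]
bearing_pad [([243.7, 274.9], 0.54)]
head_pad [([271.8, 177.7], 0.46)]
key_power_top [([249.1, 227.3], 0.5)]
key_low_top []
key_full_top [([246.3, 246.2], 0.63)]
stand [([268.4, 178.6], 0.64)]
pen [([362.4, 187.5], 0.79), ([307.7, 222.4], 0.74), ([278.8, 156.5], 0.65), ([237.6, 159.0], 0.63)]
pen_tip_end []
```

View pics/top0.png

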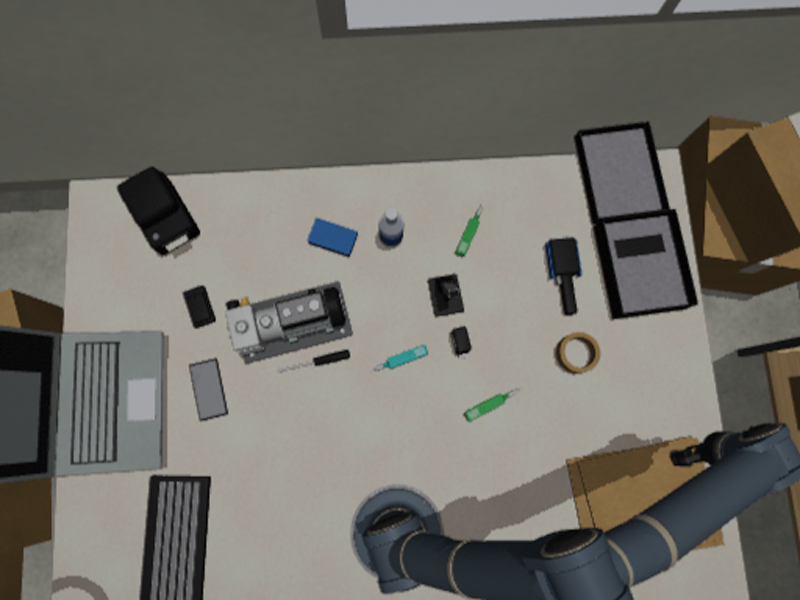

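View pics/side0.png

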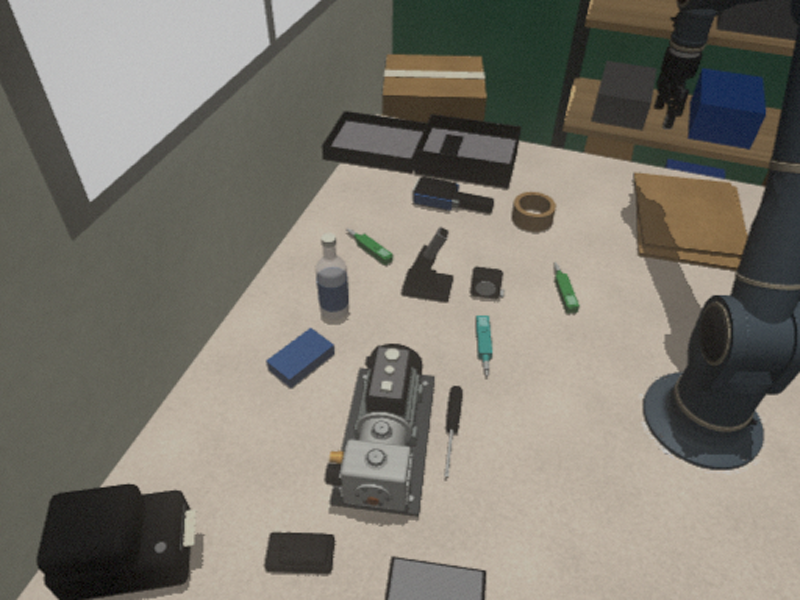

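Pen candidates (side raw px): the grey one in the stand (279,157); green at (237,159) and (362,187); turquoise at (308,222). By the description it is the grey one in the stand. Next is one close crop.

```bash
python3 - <<'E'
import cv2,numpy as np
t=cv2.imread("pics/top0raw.png");s=cv2.imread("pics/side0raw.png")
def crop(im,x,y,w,h):
    c=cv2.resize(im[y:y+h,x:x+w],(400,300),interpolation=cv2.INTER_CUBIC)
    f=400/w
    for k in range(10*(x//10+1),x+w,10): cv2.line(c,(int((k-x+.5)*f),0),(int((k-x+.5)*f),6),(0,0,255),1); 
    for k in range(10*(y//10+1),y+h,10): cv2.line(c,(0,int((k-y+.5)*f)),(6,int((k-y+.5)*f)),(0,0,255),1)
    return c
a=np.vstack([np.hstack([crop(t,140,170,88,66),crop(s,195,215,120,90)]),np.hstack([crop(t,264,165,44,33),crop(s,250,140,64,48)])])
cv2.imwrite("pics/crop1.png",a)
E
```

```text
(no output)
```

View pics/crop1.png

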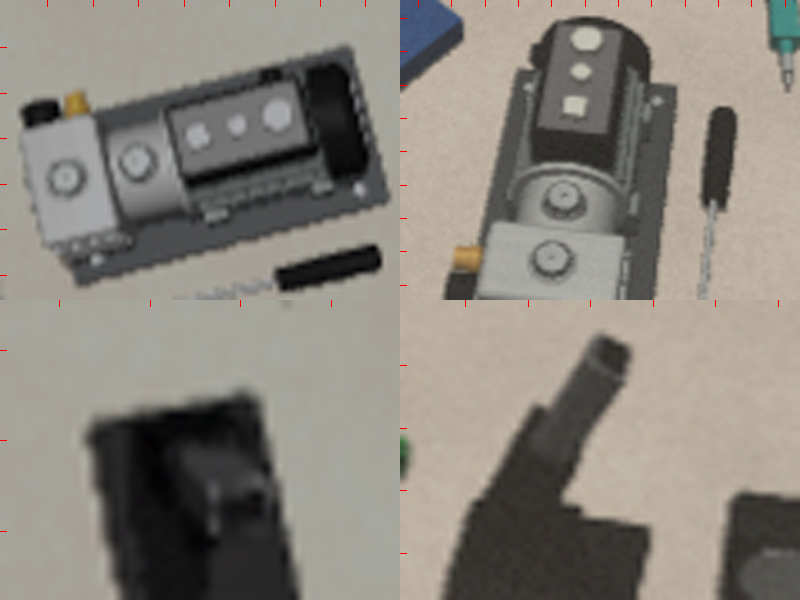

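```bash
cat > h.py <<'E'
import numpy as np
from station import env, imaging
from scipy.optimize import least_squares
M={c:imaging.camera_model(c) for c in("top","side")}
def proj(c,P):
    m=M[c];p=(np.atleast_2d(P)-m["xyz"])@np.array(m["rotation"])
    return np.c_[m["fx"]*p[:,0]/p[:,2]+m["cx"],m["fy"]*p[:,1]/p[:,2]+m["cy"]]
def Rz(a): return np.array([[np.cos(a),-np.sin(a),0],[np.sin(a),np.cos(a),0],[0,0,1]])
def st():
    s=env.read_state(); print({k:np.round(s[k],2).tolist() for k in("t","ee_pos","wrist_force","moment","finger_gap","finger_force")}); return s
E
cat > m.py <<'E'
from h import *
import cv2
def un(pts,x,y,w): f=400/w; return (np.array(pts)+.5)/f-.5+[x,y]
T=un([(277,115),(237,125),(198,136),(138,162),(66,179)],140,170,88)
S=un([(187,38),(181,72),(174,106),(163,198),(152,259)],195,215,120)
L=np.array([[0,-69,157],[0,-35,157],[0,-1,157],[0,58,120],[0,117,128.]])
w=lambda p:L@Rz(p[3]).T+p[:3]
res=lambda p:np.r_[(proj("top",w(p))-T).ravel(),(proj("side",w(p))-S).ravel()]
for x0 in (0,1.5,3,4.5):
    r=least_squares(res,[500,200,0,x0])
    if r.cost<50: break
print("pump",r.x.round(3),r.cost); print(res(r.x).reshape(-1,2).round(1).tolist()); print(w(r.x).round(1).tolist())
np.save("pump.npy",r.x)
t=cv2.imread("pics/top0raw.png");s=cv2.imread("pics/side0raw.png")
def crop(im,x,y,w,h):
    W=400;c=cv2.resize(im[y:y+h,x:x+w],(W,W*h//w),interpolation=cv2.INTER_CUBIC)
    c=np.clip(255*(c/255.)**.5*1.1,0,255).astype(np.uint8);f=W/w
    for k in range(5*(x//5+1),x+w,5): cv2.putText(c,str(k),(int((k-x+.5)*f)-8,8),0,.3,(0,0,255),1);cv2.line(c,(int((k-x+.5)*f),10),(int((k-x+.5)*f),16),(0,0,255),1)
    for k in range(5*(y//5+1),y+h,5): cv2.line(c,(0,int((k-y+.5)*f)),(8,int((k-y+.5)*f)),(0,0,255),1);cv2.putText(c,str(k),(10,int((k-y+.5)*f)+3),0,.3,(0,0,255),1)
    return c
cv2.imwrite("pics/crop2.png",np.hstack([crop(t,268,170,34,36),crop(s,252,140,46,54)[:423]]))
E
python3 m.py
```

```text
pump [5.42594e+02 2.38745e+02 1.86900e+00 2.08000e-01] 0.3636836204363773
[[0.2, -0.0], [0.2, 0.1], [-0.0, 0.0], [-0.4, -0.1], [-0.1, -0.2], [-0.2, 0.4], [-0.1, 0.0], [0.2, 0.0], [0.3, -0.3], [0.0, -0.1]]
[[556.9, 171.2, 158.9], [549.8, 204.5, 158.9], [542.8, 237.8, 158.9], [530.6, 295.5, 121.9], [518.4, 353.2, 129.9]]
```

View pics/crop2.png

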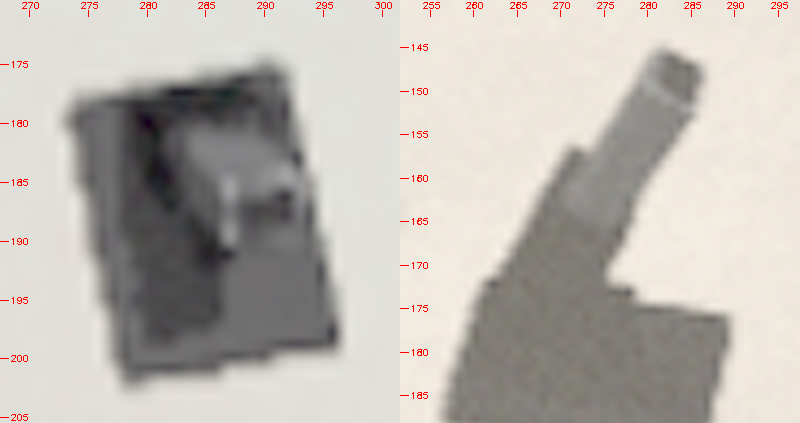

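```bash
cat > fit.py <<'E'
from h import *
import cv2
a=np.radians(20);A=np.array([-np.sin(a),0,np.cos(a)]);X=np.array([np.cos(a),0,np.sin(a)])
Y=np.array([0,1,0.])
# p: x y yaw  ox oz(pen origin in stand)
def pen(p,pts): return (np.array([p[3],0,p[4]])+np.array(pts)@np.array([X,Y,A]))@Rz(p[2]).T+[p[0],p[1],0]
def base(p,pts): return np.array(pts)@Rz(p[2]).T+[p[0],p[1],0]
bt=[[53,40,14],[53,-40,14],[-53,-40,0],[-53,40,0]]; BT=[(273.5,178.5),(291.7,175.5),(296.2,199.5),(278,202)]
bs=[[-53,-40,14]];BS=[(289.3,176)]
ps=[[11,-14,155],[-11,-14,155]];PS=[(280.8,145),(286.5,147.8)]
pt=[[0,14,143]];PT=[(287,187.5)]
def res(p): return np.r_[(proj("top",base(p,bt))-BT).ravel(),(proj("side",base(p,bs))-BS).ravel(),
   (proj("side",pen(p,ps))-PS).ravel(),(proj("top",pen(p,pt))-PT).ravel(),(p[4]-22.3)/8]
r=least_squares(res,[480,-60,0.1,20,22.3]);p=r.x;np.save("pen.npy",p)
print(p.round(3),r.cost);print(res(p).round(1).tolist())
print("pen122",pen(p,[[0,0,122]]).round(1),"axis",(A@Rz(p[2]).T).round(3))
def crop(im,c,x,y,w,h):
    W=400;f=W/w;o=cv2.resize(im[y:y+h,x:x+w],(W,W*h//w),interpolation=cv2.INTER_CUBIC)
    o=np.clip(255*(o/255.)**.5*1.1,0,255).astype(np.uint8)
    def q(P,col):
        P=((proj(c,P)-[x,y]+.5)*f).astype(np.int32); cv2.polylines(o,[P],True,col,1)
    c4=lambda z:[[11,14,z],[-11,14,z],[-11,-14,z],[11,-14,z]]
    for z,col in((155,(0,0,255)),(88,(255,0,0))): q(pen(p,c4(z)),col)
    for s in c4(0): q(pen(p,[[s[0],s[1],88],[s[0],s[1],155]]),(0,160,0))
    for z in(0,14): q(base(p,[[53,40,z],[53,-40,z],[-53,-40,z],[-53,40,z]]),(255,0,255))
    return o
t=cv2.imread("pics/top0raw.png");s=cv2.imread("pics/side0raw.png")
cv2.imwrite("pics/fit1.png",np.hstack([crop(t,"top",268,170,34,36),crop(s,"side",252,140,46,54)[:423]]))
E
python3 fit.py
```

```text
[ 5.91895e+02 -1.63010e+02  1.27000e-01  2.66340e+01  2.00350e+01] 2.483281004596736
[-0.3, -0.8, 0.3, -1.2, 0.7, 0.1, -0.1, 1.1, 0.5, 0.2, -0.1, -0.0, 0.3, -0.2, -0.8, -0.0, -0.3]
pen122 [[ 576.9 -164.9  134.7]] axis [-0.339 -0.043  0.94 ]
```

View pics/fit1.png

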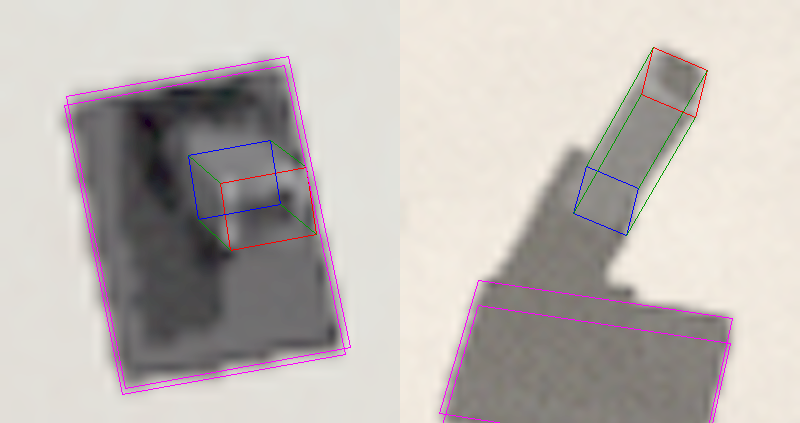

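The crop shows the grey pen in its stand: cap at top px (290,187) and side px (284,148). The other four views match the pump fit within 0.4 px. I'm setting out for the power key with the fingers shut.

Call:
{"api": "apply_moves", "payload": {"targets": [[[0,403,-254,0,0,0,0],[0,403,-254,0,0,0,0],[0,403,-254,0,0,0,0],[0,403,-254,0,0,0,0],[0,403,-254,0,0,0,0],[0,403,-254,0,0,0,0],[0,403,-254,0,0,0,0],[0,403,-254,0,0,0,0],[0,403,-254,0,0,0,0],[0,403,-254,0,0,0,0.06],[0,583,-693,30,0,0,0.06],[0,583,-693,30,0,0,0.06],[0,583,-693,30,0,0,0.06],[0,583,-693,30,0,0,0.06],[0,583,-693,30,0,0,0.06],[0,583,-693,30,0,0,0.06],[0,583,-693,30,0,0,0.06],[0,583,-693,30,0,0,0.06],[0,583,-693,30,0,0,0.06],[0,583,-693,30,0,0,0.06]]], "grip_force": 40}}

```text
t: 3.0
ee_pos: [557.1, 176.6, 215.5]
ee_rot: [[0.977, 0.211, 0.0], [0.211, -0.977, 0.003], [0.001, -0.003, -1.0]]
wrist_force: [0.1, -0.6, 0.2]
finger_gap: 0.0
finger_force: 0.0
```

Call:
{"api": "apply_moves", "payload": {"targets": [[[0,0,2,20,0,0,0],[0,0,2,20,0,0,0],[0,0,2,20,0,0,0],[0,0,2,20,0,0,0]]]}}

```text
t: 3.4
ee_pos: [558.7, 168.3, 196.1]
ee_rot: [[0.979, 0.204, 0.001], [0.204, -0.979, -0.0], [0.001, 0.0, -1.0]]
wrist_force: [0.1, -0.4, -0.0]
finger_gap: -0.1
finger_force: 0.0
```

```bash
python3 - <<'E'
from h import *
import cv2
s=st()
w=np.load("pump.npy");print(np.array(s["ee_rot"]).round(3).tolist())
tip=np.array(s["ee_pos"])+14*np.array(s["ee_rot"])[:,2]
out=[]
for c,(x,y,wd,h) in(("top",(170,170,60,60)),("side",(215,190,60,60))):
    im=imaging.camera(c)[:,:,::-1];cv2.imwrite(f"pics/{c}1raw.png",im)
    o=cv2.resize(im[y:y+h,x:x+wd],(400,400),interpolation=cv2.INTER_CUBIC)
    f=400/wd
    key=[556.9,171.2,158.9]
    for P,col in((tip,(0,0,255)),(key,(0,255,0))):
        q=((proj(c,P)[0]-[x,y]+.5)*f).astype(int);cv2.drawMarker(o,tuple(int(v) for v in q),col,0,16,1)
    out.append(o)
cv2.imwrite("pics/press1.png",np.hstack(out))
E
```

```text
{'t': 3.4, 'ee_pos': [558.66, 168.27, 196.11], 'wrist_force': [0.14, -0.39, -0.04], 'moment': [0.06, 0.04, -0.0], 'finger_gap': -0.07, 'finger_force': 0.0}
[[0.979, 0.204, 0.001], [0.204, -0.979, -0.0], [0.001, 0.0, -1.0]]
```

View pics/press1.png

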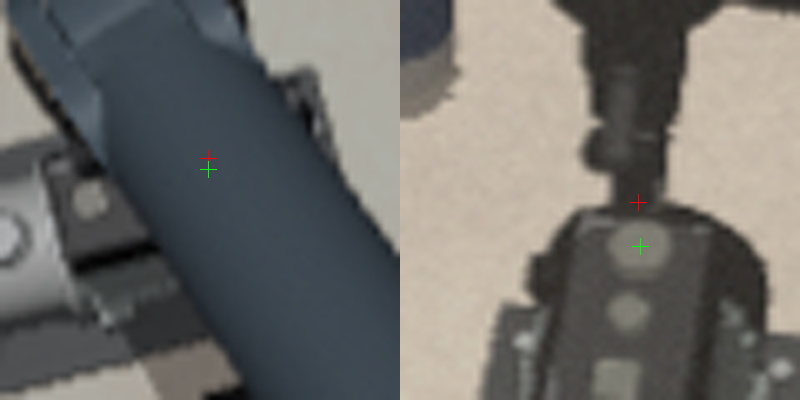

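The side view shows the fingertips where the projection puts them (red, px (639,203) of the crop), 40 px straight above the power key. Next I correct 3 mm and lower.

Call:
{"api": "apply_moves", "payload": {"targets": [[[0,-1,-3,10,0,0,0],[0,-1,-3,20,0,0,0],[0,-1,-3,24,0,0,0],[0,-1,-3,26,0,0,0],[0,-1,-3,27,0,0,0],[0,-1,-3,27,0,0,0]]]}}

```text
t: 4.1
ee_pos: [556.3, 171.8, 168.4]
ee_rot: [[0.979, 0.205, -0.0], [0.205, -0.979, -0.0], [-0.0, 0.0, -1.0]]
wrist_force: [-1.5, -0.5, 2.5]
finger_gap: 0.2
finger_force: 1.3
```

Call:
{"api": "apply_moves", "payload": {"targets": [[[0,0,0,1,0,0,0],[0,0,0,1.8,0,0,0],[0,0,0,1.8,0,0,0],[0,0,0,1.8,0,0,0]]]}}

```text
t: 4.5
ee_pos: [556.6, 171.9, 166.7]
ee_rot: [[0.979, 0.205, 0.0], [0.205, -0.979, 0.0], [0.0, 0.0, -1.0]]
wrist_force: [-2.4, -0.3, 2.5]
finger_gap: -0.3
finger_force: 1.8
```

Call:
{"api": "apply_moves", "payload": {"targets": [[[0,0,0,0.3,0,0,0],[0,0,0,0.3,0,0,0]]]}}

```text
t: 4.7
ee_pos: [556.6, 171.9, 166.3]
ee_rot: [[0.979, 0.205, 0.0], [0.205, -0.979, 0.0], [0.0, 0.0, -1.0]]
wrist_force: [-1.6, -0.8, 3.9]
finger_gap: 0.4
finger_force: 1.9
```

```bash
python3 -c "
from h import *
import cv2
st();o=[]
im=imaging.camera('side')[:,:,::-1];x,y=225,205
cv2.imwrite('pics/press2.png',cv2.resize(im[y:y+50,x:x+50],(600,600),interpolation=cv2.INTER_CUBIC));st()"
```

```text
{'t': 4.7, 'ee_pos': [556.63, 171.89, 166.32], 'wrist_force': [-1.61, -0.77, 3.85], 'moment': [-0.1, 0.4, -0.02], 'finger_gap': 0.36, 'finger_force': 1.93}
{'t': 4.75, 'ee_pos': [556.63, 171.88, 166.34], 'wrist_force': [-1.55, -1.23, 4.63], 'moment': [-0.17, 0.4, 0.01], 'finger_gap': 0.09, 'finger_force': 1.93}
```

View pics/press2.png

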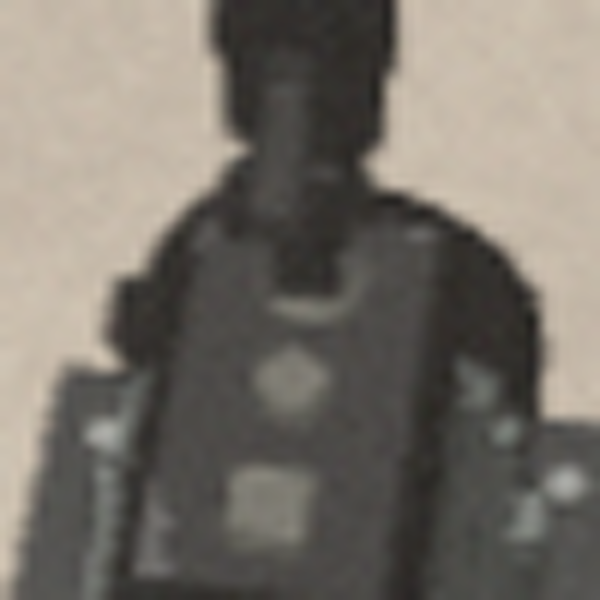

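The fingertip sits in the middle of the power key, which is down about 4.5 mm at about 4 N. I let go, then go to the square key.

Call:
{"api": "apply_moves", "payload": {"targets": [[[0,0,0,-3,0,0,0],[0,0,0,-12,0,0,0],[0,0,0,-20,0,0,0],[0,0,-35,-20,0,0,0],[0,0,-67,-20,0,0,0],[0,0,-67,-20,0,0,0],[0,0,-67,-12,0,0,0],[0,0,-67,-7,0,0,0],[0,0,-67,-4,0,0,0],[0,0,-67,-2,0,0,0],[0,0,-67,-1,0,0,0],[0,0,-67,-0.3,0,0,0],[0,0,-67,-0.3,0,0,0],[0,0,-67,-0.3,0,0,0]]]}}

```text
t: 6.15
ee_pos: [543.2, 237.1, 166.9]
ee_rot: [[0.979, 0.205, 0.001], [0.205, -0.979, -0.0], [0.001, 0.0, -1.0]]
wrist_force: [0.4, -3.2, 4.3]
finger_gap: 0.1
finger_force: 1.8
```

```bash
python3 -c "
from h import *
import cv2
st();o=[]
im=imaging.camera('side')[:,:,::-1];x,y=225,205
cv2.imwrite('pics/press3.png',cv2.resize(im[y:y+50,x:x+50],(600,600),interpolation=cv2.INTER_CUBIC));st()
for i in range(3): imaging.camera('side'); st()"
```

```text
{'t': 6.15, 'ee_pos': [543.21, 237.1, 166.87], 'wrist_force': [0.36, -3.15, 4.32], 'moment': [-0.54, 0.01, -0.03], 'finger_gap': 0.1, 'finger_force': 1.78}
{'t': 6.2, 'ee_pos': [543.19, 237.23, 166.86], 'wrist_force': [-0.3, -2.47, 3.18], 'moment': [-0.52, -0.02, -0.04], 'finger_gap': 0.26, 'finger_force': 1.78}
{'t': 6.25, 'ee_pos': [543.21, 237.32, 166.84], 'wrist_force': [1.07, -1.93, 3.23], 'moment': [-0.57, -0.04, -0.01], 'finger_gap': -0.16, 'finger_force': 1.79}
{'t': 6.3, 'ee_pos': [543.18, 237.37, 166.79], 'wrist_force': [0.35, -1.4, 3.86], 'moment': [-0.55, -0.05, 0.01], 'finger_gap': 0.07, 'finger_force': 1.79}
{'t': 6.35, 'ee_pos': [543.16, 237.41, 166.79], 'wrist_force': [0.43, -3.17, 3.33], 'moment': [-0.56, -0.1, 0.01], 'finger_gap': 0.26, 'finger_force': 1.8}
```

```bash
cat >> h.py <<'E'
from scipy.spatial.transform import Rotation as Ro
def rel(P,R):
    "shift and turn from the present pose to TCP pose P,R"
    s=env.read_state();R0=np.array(s["ee_rot"]);d=R0.T@(np.array(P)-s["ee_pos"])
    print("shift",d.round(1).tolist(),"turn",Ro.from_matrix(R0.T@R).as_rotvec().round(3).tolist())
def penpose():
    p=np.load("pen.npy");a=np.radians(20);ax=Rz(p[2])@[-np.sin(a),0,np.cos(a)]
    o=np.array([p[0],p[1],0])+Rz(p[2])@[p[3],0,p[4]]
    y=-Rz(p[2])[:,1];z=-ax;return o,ax,np.c_[np.cross(y,z),y,z]
E
python3 -c "
from h import *
st();o,ax,R=penpose();print(o,ax);rel(o+ax*200,R);rel(o+ax*117,R)
s=env.read_state();rel(np.array([556,120,230]),R)"
```

```text
{'t': 6.35, 'ee_pos': [543.16, 237.41, 166.79], 'wrist_force': [0.43, -3.17, 3.33], 'moment': [-0.56, -0.1, 0.01], 'finger_gap': 0.26, 'finger_force': 1.8}
[ 618.31466311 -159.63414168   20.03472834] [-0.33926239 -0.04334521  0.93969262]
shift [-76.1, 398.6, -41.2] turn [-0.014, 0.348, 0.079]
shift [-47.9, 400.8, 36.8] turn [-0.014, 0.348, 0.079]
shift [-11.5, 117.5, -63.2] turn [-0.014, 0.348, 0.079]
```

Call:
{"api": "apply_moves", "payload": {"targets": [[[0,0,0,-4,0,0,0],[0,0,0,-25,0,0,0],[0,0,0,-65,0,0,0],[0,-20,50,-85,0,0,0],[40,-30,100,-85,0,0,0],[85,-40,150,-85,0,0,0],[85,-50,200,-85,-0.014,0.12,0.03],[85,-60,250,-85,-0.014,0.24,0.06],[85,-70,300,-85,-0.014,0.348,0.079],[85,-75,350,-80,-0.014,0.348,0.079],[85,-76,399,-65,-0.014,0.348,0.079],[85,-76,399,-50,-0.014,0.348,0.079],[85,-76,399,-41,-0.014,0.348,0.079],[85,-76,399,-41,-0.014,0.348,0.079],[85,-76,399,-41,-0.014,0.348,0.079],[85,-76,399,-41,-0.014,0.348,0.079]]]}}

```text
t: 7.95
ee_pos: [551.0, -166.7, 208.5]
ee_rot: [[0.931, 0.13, 0.34], [0.122, -0.992, 0.044], [0.343, 0.0, -0.939]]
wrist_force: [-0.4, 0.5, -0.0]
finger_gap: 84.8
finger_force: 0.0
```

```bash
python3 - <<'E'
from h import *
import cv2
s=st();print(np.array(s["ee_rot"]).round(3).tolist())
o,ax,R=penpose();rel(o+ax*200,R);rel(o+ax*117,R)
tip=np.array(s["ee_pos"])+14*np.array(s["ee_rot"])[:,2];ry=np.array(s["ee_rot"])[:,1]
out=[]
for c,(x,y,wd,h) in(("top",(255,150,75,75)),("side",(240,110,75,75))):
    im=imaging.camera(c)[:,:,::-1];cv2.imwrite(f"pics/{c}2raw.png",im)
    q=cv2.resize(im[y:y+h,x:x+wd],(400,400),interpolation=cv2.INTER_CUBIC);f=400/wd
    q=np.clip(255*(q/255.)**.6,0,255).astype(np.uint8)
    for P,col in((tip,(0,0,255)),(tip+ry*42,(0,0,255)),(tip-ry*42,(0,0,255)),(o+ax*155,(0,255,0)),(o+ax*88,(0,255,0))):
        k=((proj(c,P)[0]-[x,y]+.5)*f).astype(int);cv2.drawMarker(q,tuple(int(v) for v in k),col,0,12,1)
    out.append(q)
cv2.imwrite("pics/app1.png",np.hstack(out))
E
```

```text
{'t': 7.95, 'ee_pos': [551.0, -166.7, 208.51], 'wrist_force': [-0.4, 0.51, -0.01], 'moment': [-0.02, 0.3, -0.01], 'finger_gap': 84.84, 'finger_force': 0.0}
[[0.931, 0.13, 0.34], [0.122, -0.992, 0.044], [0.343, 0.0, -0.939]]
shift [-0.9, 1.5, 0.2] turn [-0.001, -0.001, 0.003]
shift [-0.9, 1.6, 83.2] turn [-0.001, -0.001, 0.003]
```

View pics/app1.png

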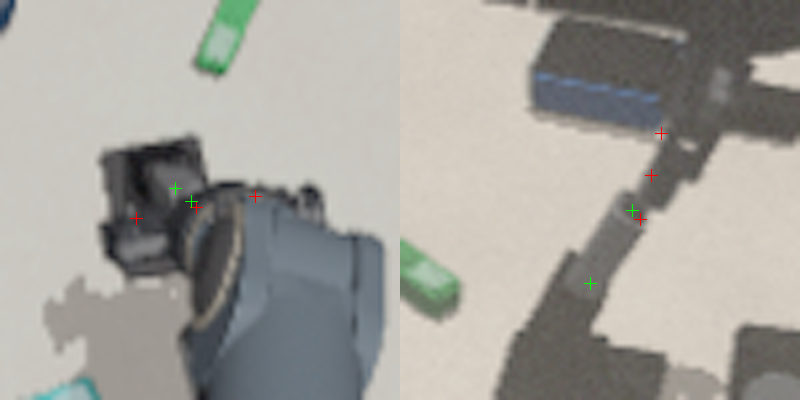

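The top and side views show the gripper open on the pen's axis, with the pen end at (192,200) and (632,210) between the fingers at (136,218) and (255,197). I go down along the axis and grip.

Call:
{"api": "apply_moves", "payload": {"targets": [[[85,-1,1.5,20,0,0,0],[85,-1,1.5,40,0,0,0],[85,-1,1.5,60,0,0,0],[85,-1,1.5,75,0,0,0],[85,-1,1.5,83,0,0,0],[85,-1,1.5,83,0,0,0],[45,-1,1.5,83,0,0,0],[45,-1,1.5,83,0,0,0],[36,-1,1.5,83,0,0,0],[32,-1,1.5,83,0,0,0],[32,-1,1.5,83,0,0,0]]], "grip_force": 30}}

```text
t: 9.15
ee_pos: [577.7, -166.9, 129.5]
ee_rot: [[0.932, 0.126, 0.339], [0.119, -0.992, 0.043], [0.342, 0.0, -0.94]]
wrist_force: [0.1, -0.6, 0.8]
finger_gap: 32.0
finger_force: 0.0
```

Call:
{"api": "apply_moves", "payload": {"targets": [[[29.5,0,0,0,0,0,0],[28.5,0,0,0,0,0,0],[27,0,0,0,0,0,0],[25,0,0,0,0,0,0],[20,0,0,0,0,0,0],[20,0,0,0,0,0,0],[20,0,0,0,0,0,0]]], "grip_force": 30}}

```text
t: 9.85
ee_pos: [577.6, -166.7, 129.2]
ee_rot: [[0.932, 0.127, 0.338], [0.119, -0.992, 0.043], [0.341, 0.0, -0.94]]
wrist_force: [-2.0, 0.1, 1.6]
finger_gap: 28.0
finger_force: 29.4
```

Gripped at 28.0 mm with little side force. I draw it out along its axis.

Call:
{"api": "apply_moves", "payload": {"targets": [[[20,0,0,0,0,0,0],[20,0,0,-3,0,0,0],[20,0,0,-8,0,0,0],[20,0,0,-15,0,0,0],[20,0,0,-22,0,0,0],[20,0,0,-30,0,0,0]]], "grip_force": 45}}

```text
t: 10.45
ee_pos: [566.9, -168.1, 157.8]
ee_rot: [[0.933, 0.127, 0.338], [0.119, -0.992, 0.043], [0.341, 0.0, -0.94]]
wrist_force: [-0.4, 0.6, -1.7]
finger_gap: 27.5
finger_force: 45.6
```

Call:
{"api": "apply_moves", "payload": {"targets": [[[20,0,0,-12,0,0,0],[20,0,0,-26,0,0,0],[20,0,0,-42,0,0,0],[20,0,0,-60,0,0,0],[20,0,0,-78,0,0,0],[20,0,0,-95,0,0,0],[20,0,0,-105,0,0,0],[20,0,0,-110,0,0,0],[20,0,0,-110,0,0,0]]]}}

```text
t: 11.35
ee_pos: [530.2, -172.9, 261.5]
ee_rot: [[0.932, 0.126, 0.339], [0.119, -0.992, 0.042], [0.342, 0.001, -0.94]]
wrist_force: [-0.5, 1.3, -1.8]
finger_gap: 27.8
finger_force: 45.6
```

```bash
python3 -c "
from h import *
st();R=np.array([[.979,.205,0],[.205,-.979,0],[0,0,-1]])
rel([550,-100,330],R);rel([530.6,295.5,330],R);rel([530.6,295.5,280],R)"
```

```text
{'t': 11.35, 'ee_pos': [530.21, -172.9, 261.51], 'wrist_force': [-0.49, 1.28, -1.81], 'moment': [-0.1, 0.48, 0.04], 'finger_gap': 27.82, 'finger_force': 45.58}
shift [50.6, -69.7, -54.5] turn [0.015, -0.349, -0.079]
shift [79.6, -464.5, -44.4] turn [0.015, -0.349, -0.079]
shift [62.5, -464.6, 2.6] turn [0.015, -0.349, -0.079]
```

Call:
{"api": "apply_moves", "payload": {"targets": [[[20,12,-8,-30,0,0,0],[20,30,-25,-50,0.005,-0.1,-0.02],[20,45,-50,-54,0.01,-0.2,-0.05],[20,51,-75,-54,0.015,-0.3,-0.07],[20,53,-105,-54,0.015,-0.349,-0.079],[20,56,-140,-53,0.015,-0.349,-0.079],[20,58,-175,-52,0.015,-0.349,-0.079],[20,61,-210,-51,0.015,-0.349,-0.079],[20,63,-245,-50,0.015,-0.349,-0.079],[20,66,-280,-49,0.015,-0.349,-0.079],[20,69,-315,-48,0.015,-0.349,-0.079],[20,71,-350,-47,0.015,-0.349,-0.079],[20,74,-385,-46,0.015,-0.349,-0.079],[20,77,-420,-45,0.015,-0.349,-0.079],[20,79,-445,-44,0.015,-0.349,-0.079],[20,80,-458,-44,0.015,-0.349,-0.079],[20,80,-464,-44,0.015,-0.349,-0.079],[20,79,-464,-41,0.015,-0.349,-0.079],[20,79,-464,-41,0.015,-0.349,-0.079],[20,79,-464,-41,0.015,-0.349,-0.079]]]}}

```text
t: 13.35
ee_pos: [531.8, 293.4, 325.9]
ee_rot: [[0.979, 0.203, -0.001], [0.203, -0.979, -0.0], [-0.001, 0.0, -1.0]]
wrist_force: [-0.0, 0.9, -1.4]
finger_gap: 27.3
finger_force: 45.5
```

```bash
python3 - <<'E'
from h import *
s=st();print(np.array(s["ee_rot"]).round(4).tolist());R=np.array([[.979,.205,0],[.205,-.979,0],[0,0,-1]]);rel([530.6,295.5,255],R)
E
```

```text
{'t': 13.35, 'ee_pos': [531.84, 293.4, 325.93], 'wrist_force': [-0.0, 0.86, -1.35], 'moment': [-0.01, -0.04, 0.03], 'finger_gap': 27.3, 'finger_force': 45.52}
[[0.9792, 0.203, -0.0012], [0.203, -0.9792, -0.0004], [-0.0012, 0.0001, -1.0]]
shift [-0.7, -2.3, 70.9] turn [0.0, 0.001, -0.002]
```

Call:
{"api": "apply_moves", "payload": {"targets": [[[20,0,-1,20,0,0,0],[20,-0.5,-2,40,0,0,0],[20,-0.5,-2.3,58,0,0,0],[20,-0.5,-2.3,68,0,0,0],[20,-0.5,-2.3,71,0,0,0],[20,-0.5,-2.3,71,0,0,0],[20,-0.5,-2.3,71,0,0,0]]]}}

```text
t: 14.05
ee_pos: [530.8, 297.5, 256.2]
ee_rot: [[0.979, 0.205, 0.001], [0.205, -0.979, 0.002], [0.001, -0.002, -1.0]]
wrist_force: [-0.5, 0.2, -1.8]
finger_gap: 27.8
finger_force: 45.6
```

```bash
python3 - <<'E'
from h import *
import cv2
s=st();R=np.array(s["ee_rot"]);e=np.array(s["ee_pos"])
tip=e+117*R[:,2];print("tip",tip.round(1))
out=[]
for c,(x,y,wd,h) in(("top",(140,180,50,50)),("side",(215,215,60,60))):
    im=imaging.camera(c)[:,:,::-1];cv2.imwrite(f"pics/{c}3raw.png",im)
    q=cv2.resize(im[y:y+h,x:x+wd],(400,400),interpolation=cv2.INTER_CUBIC);f=400/wd
    if c=="top":
        q=cv2.resize(im[150:250,130:230],(400,400),interpolation=cv2.INTER_CUBIC);f=4;x,y=130,150
    for P,col in((tip,(0,0,255)),(e+(117-50)*R[:,2],(255,0,0)),([530.6,295.5,121.9],(0,255,0))):
        k=((proj(c,P)[0]-[x,y]+.5)*f).astype(int);cv2.drawMarker(q,tuple(int(v) for v in k),col,0,10,1)
    out.append(q)
cv2.imwrite("pics/pad1.png",np.hstack(out))
E
```

```text
{'t': 14.05, 'ee_pos': [530.78, 297.54, 256.24], 'wrist_force': [-0.49, 0.22, -1.75], 'moment': [-0.01, -0.02, -0.03], 'finger_gap': 27.78, 'finger_force': 45.57}
tip [530.8 297.7 139.2]
```

View pics/pad1.png

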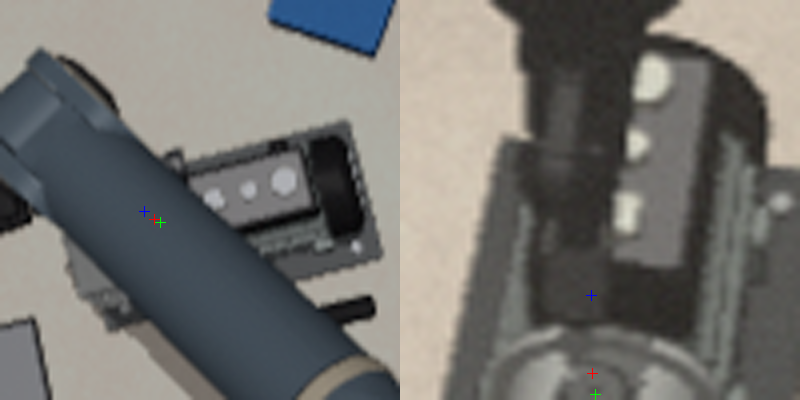

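The crop cut off the pad, and the pen housing seems to sit left of the predicted spot. I use the last picture on a full overlay at the pad.

```bash
cat > ov.py <<'E'
from h import *
import cv2
s=env.read_state();R=np.array(s["ee_rot"]);e=np.array(s["ee_pos"])
im=cv2.imread("pics/side3raw.png");x,y,w,h=222,243,40,60;f=10
o=cv2.resize(im[y:y+h,x:x+w],(w*f,h*f),interpolation=cv2.INTER_CUBIC)
o=np.clip(255*(o/255.)**.6,0,255).astype(np.uint8);q=o.copy()
def pl(P,col): cv2.polylines(q,[((proj("side",P)-[x,y]+.5)*f).astype(np.int32)],True,col,1)
pn=lambda L:e+np.array([[a,b,117-c] for a,b,c in L])@R.T
th=np.linspace(0,6.28,24)
for z in(50,88): pl(pn([[11,14,z],[-11,14,z],[-11,-14,z],[11,-14,z]]),(255,0,0))
for z,r in((14,6),(0,3),(14,3)): pl(pn([[r*np.cos(t),r*np.sin(t),z] for t in th]),(0,0,255))
for r in(12,1.5): pl(np.array([530.6,295.5,121.9])+np.c_[r*np.cos(th),r*np.sin(th),0*th],(0,255,0))
for k in range(225,262,5): cv2.putText(o,str(k),(int((k-x+.5)*f)-10,8),0,.3,(0,0,255),1)
for k in range(245,303,5): cv2.putText(o,str(k),(0,int((k-y+.5)*f)+3),0,.3,(0,0,255),1)
cv2.imwrite("pics/pad2.png",np.hstack([o,q]))
E
python3 ov.py
```

```text
(no output)
```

View pics/pad2.png

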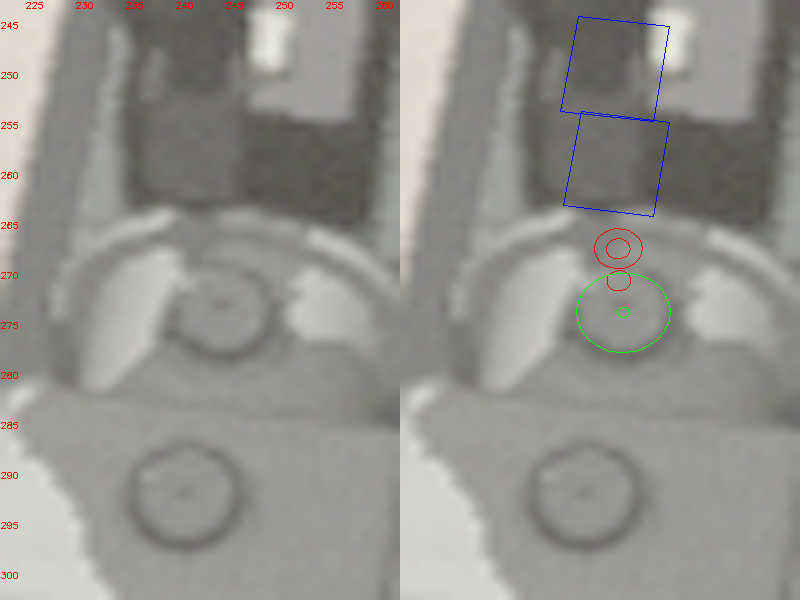

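```bash
python3 - <<'E'
import cv2,numpy as np
a=cv2.imread("pics/side0raw.png").astype(int).sum(2)//3;b=cv2.imread("pics/side3raw.png").astype(int).sum(2)//3
print("cols     "+" ".join(f"{c:3d}" for c in range(232,256)))
for r in range(244,284): print(r,"d "," ".join(f"{v:3d}" if abs(v)>6 else "  ." for v in (b-a)[r,232:256]))
print("now")
for r in range(250,280): print(r,"  "," ".join(f"{v:3d}" for v in b[r,232:256]))
E
```

```text
cols     232 233 234 235 236 237 238 239 240 241 242 243 244 245 246 247 248 249 250 251 252 253 254 255
244 d    . -48 -47 -22 -12 -16 -45 -51 -56 -61 -59 -64 -96 -131 -127 -51   .  17  11  12   .  11   9   7
245 d    . -19 -29 -21 -10 -31 -50 -60 -60 -56 -57 -56 -112 -139 -133 -49   .  20  16  13   8  14  10  12
246 d    .   9 -18 -19   . -32 -51 -59 -57 -61 -58 -52 -121 -134 -127 -46   .  17  10  13  11  13   9   9
247 d    7   .   .   .   . -40 -52 -56 -59 -57 -58 -64 -117 -138 -125 -42   9  19  11   9  12   8   8   9
248 d    .   .   7  11  -8 -19 -43 -59 -58 -55 -55 -66 -112 -114 -109 -20  20  18  14   8  10   7   9   .
249 d    .  10   .   .  -9 -19 -39 -54 -55 -55 -60 -46 -41 -27 -42   .  14  14  12  11  10   8  11  10
250 d    .  10   .   .  -8 -18 -45 -56 -59 -58 -51 -41 -38 -20 -23   .   8  10   .   9   7   9  11   8
251 d    8  10   .   . -10 -29 -42 -53 -61 -57 -59 -59 -53 -30 -25   .   7   8  12  14   8  11   9   7
252 d   10   .   .   7 -14 -25 -38 -46 -45 -47 -48 -47 -41 -36 -37   .   8  15   7   9   9   8   8   8
253 d    9  11   .   .   .   .  -8 -15 -15 -25 -28 -36
[... 5532 characters left out ...]
52 158 162 124  92 100 103 104  89  84  98 107 104  90  74  98 149 162 156 152 147
274    126 136 146 153 161 149 103  75  93 104 101  99 103 106 103 105  85  75 110 155 162 157 151 144
275    130 141 151 156 160 132  92  78  95 102 103 104 104 105 108 110  78  73  96 144 158 157 153 147
276    134 144 152 157 162 118  75  66  83  91  99 104 105 104 105  88  67  76  83  98 141 147 144 138
277    135 147 152 160 160 120  90  86  70  65  78  96  96  93  78  66  74  86  81  96 102  98  98  96
278    136 146 155 158 125  98  94  95  86  72  67  66  64  62  67  73  86  89  89  99 103  99  97  94
279    136 146 151 123 102 106 101  95  97  90  88  82  80  78  96  96  96  92  96 103 105 103  96  95
```

Comparing with the first picture, the housing is at px (241,258) and the tip end at about (241,269.5). That puts the pen about 5 mm off in tool x and about 4 mm higher than assumed. I correct that and come lower.

Call:
{"api": "apply_moves", "payload": {"targets": [[[20,-3,1,0,0,0,0],[20,-5.6,1.9,4,0,0,0],[20,-5.6,1.9,8,0,0,0],[20,-5.6,1.9,10,0,0,0],[20,-5.6,1.9,10,0,0,0],[20,-5.6,1.9,10,0,0,0],[20,-5.6,1.9,10,0,0,0],[20,-5.6,1.9,10,0,0,0]]]}}

```text
t: 14.95
ee_pos: [525.2, 294.5, 245.3]
ee_rot: [[0.979, 0.206, -0.001], [0.206, -0.979, 0.001], [-0.001, -0.001, -1.0]]
wrist_force: [0.3, 0.2, -2.7]
finger_gap: 27.2
finger_force: 45.6
```

```bash
cat > df.py <<'E'
from h import *
import cv2,sys
s=st();R=np.array(s["ee_rot"]);e=np.array(s["ee_pos"])
f=np.mean([imaging.camera("side") for _ in range(4)],0);b=f.mean(2);np.save("pics/last.npy",f)
a=cv2.imread("pics/side0raw.png").astype(float).mean(2)
st();print("model tip(112)",proj("side",e+112*R[:,2]).round(1),"x-5.. pad",proj("side",[530.6,295.5,121.9]).round(1))
r0,r1=int(sys.argv[1]),int(sys.argv[2])
print("    "+" ".join(f"{c:3d}" for c in range(234,254)))
for r in range(r0,r1): print(r," ".join(f"{v:3.0f}" for v in b[r,234:254]),"|"," ".join(f"{v:3.0f}" if abs(v)>7 else "  ." for v in (b-a)[r,234:254]))
E
python3 df.py 255 280
```

```text
{'t': 14.95, 'ee_pos': [525.23, 294.46, 245.31], 'wrist_force': [0.29, 0.17, -2.7], 'moment': [-0.02, 0.03, 0.02], 'finger_gap': 27.24, 'finger_force': 45.57}
{'t': 15.15, 'ee_pos': [525.16, 294.38, 245.26], 'wrist_force': [-0.03, -0.05, -2.87], 'moment': [0.0, -0.02, 0.03], 'finger_gap': 27.71, 'finger_force': 45.57}
model tip(112) [[245.9 271.5]] x-5.. pad [[243.8 273.7]]
    234 235 236 237 238 239 240 241 242 243 244 245 246 247 248 249 250 251 252 253
255  58  48  47  48  48  54  62  64  64  65  66  66  61  65  60  51  47  45  49  50 |   .   .   .   .   .  10  14  16  18  19  15  16  10  17  13   .   .  -7   .   .
256  58  47  47  47  44  52  63  66  64  64  65  65  63  62  58  52  47  46  44  46 |   .   .   .   .   .   .  19  16  16  15  19  18  15  14  10   .   .   .   .   .
257  61  45  48  47  47  53  62  65  65  64  65  65  63  64  60  47  44  43  43  45 |   .   .   .   .   .   .  20  17  19  21  17  19  17  18  15   .   .   .   .   .
258  67  48  46  47  47  54  62  64  65  65  66  64  64  62  54  49  42  44  44  45 |   .   .   .   .   .   8  18  19  17  15  20  18  17  14
[... 2812 characters left out ...]
 -53 -53 -50 -29 -17 -19 -39 -43   .
276 153 158 163 124  81  68  82  90  99 104 106 105 104  88  68  75  83  99 105 134 |  11  13  14   8   .  -9 -18 -37 -46 -46 -50 -53 -48 -22  -9 -13 -14 -34 -44  -9
277 155 159 159 126  94  86  72  67  83  92  95  92  79  62  71  84  83  97 104  99 |  13  14   7   .  -8   .  -9   .   . -26 -21 -26 -10 -13  -9   .   . -37 -42 -42
278 156 157 126 102  93  93  86  70  65  65  63  60  65  75  87  88  88 100 103 101 |  13  10 -28 -37 -17 -10  -8  -8 -17 -15 -17 -12 -14 -12   .  -8 -16 -40 -44 -40
279 156 127 106 109 102  96  97  91  92  85  81  78  95  98  94  92  97 104 103 101 |  16 -20 -46 -48 -32 -14   .   . -15 -12   .   . -19  -8   . -10 -28 -40 -44 -37
```

The tip now shows at px (243.5,271.6), over the pad's centre dot (243.7,273). After a 1 mm correction I lower towards contact.

Call:
{"api": "apply_moves", "payload": {"targets": [[[20,-0.7,-1,1,0,0,0],[20,-0.7,-1,3,0,0,0],[20,-0.7,-1,5,0,0,0],[20,-0.7,-1,6,0,0,0],[20,-0.7,-1,6,0,0,0],[20,-0.7,-1,6,0,0,0]]]}}

```text
t: 15.75
ee_pos: [524.2, 295.2, 239.1]
ee_rot: [[0.979, 0.205, -0.001], [0.205, -0.979, 0.001], [-0.001, -0.001, -1.0]]
wrist_force: [0.4, 0.0, -2.4]
finger_gap: 27.5
finger_force: 45.6
```

```bash
python3 df.py 264 280
```

```text
{'t': 15.75, 'ee_pos': [524.24, 295.21, 239.14], 'wrist_force': [0.38, 0.04, -2.38], 'moment': [-0.01, 0.01, 0.03], 'finger_gap': 27.49, 'finger_force': 45.57}
{'t': 15.95, 'ee_pos': [524.27, 295.21, 239.29], 'wrist_force': [-0.19, 0.35, -1.93], 'moment': [0.02, 0.11, 0.04], 'finger_gap': 27.71, 'finger_force': 45.57}
model tip(112) [[246.2 273.2]] x-5.. pad [[243.8 273.7]]
    234 235 236 237 238 239 240 241 242 243 244 245 246 247 248 249 250 251 252 253
264  96  96 101 136 165 125  74  63  63  65  65  64  64  64  65  64  63  54  51  46 |   8   .   .  13  14 -34 -81 -89 -93 -94 -96 -100 -100 -81 -52 -27 -18 -18   .   .
265 141 150 153 155 156 123  81  65  64  64  65  64  64  64  84 102 111  98  79  66 |  13  13  13  15  14 -20 -49 -57 -56 -68 -78 -80 -80 -89 -70 -54 -48 -46 -27 -16
266 133 122 107  92  89  84  78  76  62  62  64  62  62  63  81  96 105 108 106 108 |  13  12   .   8   .   .  -8  -8 -24 -26 -27 -24 -19 -18 -17 -20 -29 -43 -44 -42
267  90  90  93 101 108 112 114 104  73  54  48  51  65  75  88  92  89  94  96 100 |  10   8   .  10   8  12  12   . -34 -68 -84 -68 -39 -
[... 1318 characters left out ...]
 -53 -54 -49 -29 -17 -19 -38 -42   .
276 153 159 161 124  80  68  81  89  97 105 104 104 105  86  68  74  83  98 104 133 |  12  13  12   8   .  -9 -19 -39 -48 -45 -52 -54 -47 -24  -9 -14 -14 -35 -45 -10
277 154 161 159 124  94  86  70  66  81  94  94  94  78  63  73  84  84  98 103 102 |  12  15   8   .  -8   . -10   .   . -24 -22 -25 -11 -11  -8   .   . -37 -42 -39
278 155 163 130 102  91  94  86  70  63  66  63  62  65  74  86  89  88  99 103 101 |  12  17 -24 -37 -19  -9  -8  -8 -19 -14 -17 -10 -13 -14  -8   . -16 -41 -43 -39
279 157 158 127 109 101  96  97  89  92  86  79  78  95  98  93  92  97 103 104  99 |  16  10 -26 -48 -33 -14   .   . -14 -11  -7   . -18  -9   . -11 -28 -40 -44 -39
```

```bash
cat > fz.py <<'E'
from h import *
v=[];e=[]
for i in range(10):
    imaging.camera("side");s=env.read_state();v.append(np.r_[s["wrist_force"],s["moment"]]);e.append(s["ee_pos"])
print(np.mean(v,0).round(2),np.std(v,0).round(2),np.mean(e,0).round(2),s["t"])
E
python3 fz.py
```

```text
[-0.06 -0.31 -1.76  0.    0.03  0.  ] [0.5  0.37 0.33 0.03 0.02 0.05] [524.24 295.2  239.22] 16.45
```

Call:
{"api": "apply_moves", "payload": {"targets": [[[20,0,0,1,0,0,0],[20,0,0,2,0,0,0],[20,0,0,2,0,0,0]]]}}

```text
t: 16.75
ee_pos: [524.2, 295.2, 237.2]
ee_rot: [[0.979, 0.205, -0.001], [0.205, -0.979, 0.001], [-0.001, -0.001, -1.0]]
wrist_force: [-0.1, -0.9, -0.8]
finger_gap: 27.5
finger_force: 45.6
```

```bash
python3 fz.py
```

```text
[-0.12 -0.18 -0.75 -0.01  0.01  0.  ] [0.48 0.56 0.44 0.02 0.03 0.02] [524.25 295.22 237.27] 17.25
```

Call:
{"api": "apply_moves", "payload": {"targets": [[[20,0,0,0.5,0,0,0],[20,0,0,1,0,0,0],[20,0,0,1,0,0,0]]]}}

```text
t: 17.55
ee_pos: [524.3, 295.2, 236.2]
ee_rot: [[0.979, 0.206, -0.001], [0.206, -0.979, 0.001], [-0.001, -0.001, -1.0]]
wrist_force: [1.3, 0.9, -0.2]
finger_gap: 27.8
finger_force: 45.6
```

```bash
python3 fz.py; python3 df.py 262 280
```

```text
[ 0.07 -0.26  0.03 -0.02 -0.    0.  ] [0.41 0.4  0.38 0.02 0.03 0.03] [524.27 295.23 236.26] 18.05
{'t': 18.05, 'ee_pos': [524.25, 295.21, 236.2], 'wrist_force': [0.53, -0.77, 0.01], 'moment': [-0.03, 0.02, -0.02], 'finger_gap': 27.46, 'finger_force': 45.59}
{'t': 18.25, 'ee_pos': [524.25, 295.22, 236.23], 'wrist_force': [0.41, 0.09, -0.07], 'moment': [0.01, -0.01, 0.03], 'finger_gap': 27.68, 'finger_force': 45.59}
model tip(112) [[246.2 273.9]] x-5.. pad [[243.8 273.7]]
    234 235 236 237 238 239 240 241 242 243 244 245 246 247 248 249 250 251 252 253
262  72  50  48  48  47  49  62  65  64  63  65  65  63  63  59  46  42  44  44  44 |   .   .   .   .   .   .  18  19  18  19  19  20  18  20  10   .   .   .   .   .
263  82  60  60  69  82  71  63  63  64  64  65  65  62  63  57  49  44  43  44  45 |   .   .   .   .   . -11 -13 -19 -15 -19 -15 -15 -19   .   .   .   .   .   .   .
264  96  95 102 135 165 124  71  65  64  63  64  63  64  62  65  67  62  57  51  46 |   8   .   7  12  14 -35 -84 -87 -92 -95 -97 -100 -99 -83 -53 -25 -19 -15   .   .
265 141 151 152 157 155 115  72  65  64  
[... 1751 characters left out ...]
 -55 -53 -48 -30 -18 -18 -39 -44   .
276 153 159 162 124  81  67  79  93 100 106 106 105 104  86  67  75  84  98 103 134 |  12  14  13   8   . -10 -20 -35 -46 -44 -49 -52 -48 -24 -10 -13 -14 -35 -46 -10
277 156 161 161 126  94  88  72  67  82  94  96  94  78  63  73  84  83  98 103 102 |  13  15   9   .  -8   .  -9   .   . -25 -21 -25 -11 -11  -8   .   . -37 -43 -39
278 157 162 129 100  94  94  86  71  65  68  63  61  64  74  85  90  89  98 102 100 |  14  15 -25 -38 -16 -10  -8   . -16 -12 -17 -11 -14 -13  -8   . -15 -42 -45 -40
279 156 159 128 108 101  94  97  90  92  86  80  78  95  96  94  93  97 103 105 101 |  15  12 -25 -48 -33 -16   .   . -14 -12   .   . -19 -10   . -10 -27 -41 -43 -37
```

Contact: about 1.8 N, so the tip is in about 1 mm. The tip looks slightly past the centre dot in the side view, so I check both on the z = 120 plane.

```bash
python3 - <<'E'
from h import *
import cv2
def back(c,uv,z):
    m=M[c];d=np.array(m["rotation"])@[(uv[0]-m["cx"])/m["fx"],(uv[1]-m["cy"])/m["fy"],1];return m["xyz"]+d*(z-m["xyz"][2])/d[2]
print("side dot",back("side",(243.75,273.1),120).round(1),"tip",back("side",(243.7,274.5),120).round(1))
a=cv2.imread("pics/top0raw.png").astype(int).sum(2)//3
print("    "+" ".join(f"{c:3d}" for c in range(160,182)))
for r in range(196,215): print(r," ".join(f"{v:3d}" for v in a[r,160:182]))
a=cv2.imread("pics/side0raw.png").astype(int).sum(2)//3
print("    "+" ".join(f"{c:3d}" for c in range(234,254)))
for r in range(264,282): print(r," ".join(f"{v:3d}" for v in a[r,234:254]))
for c,P in(("top",(543,237,157)),("top",(542.8,237.8,157)),("side",(542.8,237.8,157))): print(c,P,proj(c,P).round(1))
E
```

```text
side dot [531.9 292.6 120. ] tip [530.6 296.6 120. ]
    160 161 162 163 164 165 166 167 168 169 170 171 172 173 174 175 176 177 178 179 180 181
196 125  75  67  71  71  72  71  70  71  72  71  72  76  85  90 113  73  74 108 114 114 113
197 143  78  59  67  70  71  72  71  75  84  91  93  98 108 114 124  99  65 108 114 114 117
198 149  82  55  59  71  85  91  93  98 108 115 118 120 124 126 133 130  62  97 112 104 142
199 151  95  59  70  94 109 115 118 122 125 128 131 132 134 136 137 145  75  80 110 103 160
200 156 118  68  85 118 125 128 131 134 135 137 138 139 141 141 141 149  91  75 109 114 153
201 162 137  75  89 127 134 137 139 129 124 119 131 132 144 145 148 148 100  64 108 115 132
202 164 149  80  92 135 142 144 129 118 134 133 132 109 132 150 152 150 138  66 106 114 117
203 165 154  89  82 140 147 144 125 140 160 162 154 110 103 135 155 155 165  84  90 112 115
204 165 157 110  65 143 151 125 145 160 155 162 164 148  95 114 157 159 164  98  72 110 115
205 165 162 130  67 149 157 102 155 164 148 163 166 159 101 112 158 162 162 109  68 109 115
206 166 165 143  77 142 160 100 136
[... 1805 characters left out ...]
139 142 149 122  89  80 132 153 154 158 158 160 159 155 109  87  98 136 146 142
276 141 145 149 116  82  77  99 127 145 150 155 157 152 110  76  88  97 133 148 143
277 142 145 151 123 102  91  80  71  87 118 116 118  89  74  80  86  85 134 145 141
278 142 146 154 138 110 103  94  78  81  79  80  72  78  87  93  96 104 139 146 140
279 140 147 153 156 134 110 101  88 106  97  86  80 113 106  98 102 124 143 147 137
280 141 150 155 159 160 141 118 105 102 101  99 105 104 108 122 143 151 149 143 138
281 142 146 153 158 161 158 160 156 148 141 137 137 135 149 158 154 148 146 141 137
top (543, 237, 157) [[183.4 199.6]]
top (542.8, 237.8, 157) [[183.2 199.6]]
side (542.8, 237.8, 157) [[247.  246.9]]
```

Call:
{"api": "apply_moves", "payload": {"targets": [[[20,0,0,-3,0,0,0],[20,0,0,-6,0,0,0],[20,0.4,2,-6,0,0,0],[20,0.4,4,-6,0,0,0],[20,0.4,4.2,-6,0,0,0],[20,0.4,4.2,-4,0,0,0],[20,0.4,4.2,-2,0,0,0],[20,0.4,4.2,-1,0,0,0],[20,0.4,4.2,0,0,0,0],[20,0.4,4.2,0,0,0,0],[20,0.4,4.2,0,0,0,0]]]}}

```text
t: 19.35
ee_pos: [525.5, 291.2, 236.3]
ee_rot: [[0.979, 0.206, -0.001], [0.206, -0.979, 0.001], [-0.001, -0.001, -1.0]]
wrist_force: [-0.1, -0.3, 0.3]
finger_gap: 27.5
finger_force: 45.8
```

```bash
python3 fz.py; python3 df.py 262 280
```

```text
[-0.27 -0.43 -0.15 -0.12  0.12  0.01] [0.33 0.32 0.63 0.03 0.03 0.02] [525.47 291.18 236.27] 19.85
{'t': 19.85, 'ee_pos': [525.47, 291.18, 236.21], 'wrist_force': [0.29, -0.08, -0.17], 'moment': [-0.13, 0.1, -0.01], 'finger_gap': 27.62, 'finger_force': 45.75}
{'t': 20.05, 'ee_pos': [525.47, 291.17, 236.19], 'wrist_force': [-0.48, -0.72, 0.37], 'moment': [-0.11, 0.13, 0.03], 'finger_gap': 27.46, 'finger_force': 45.76}
model tip(112) [[246.3 272.5]] x-5.. pad [[243.8 273.7]]
    234 235 236 237 238 239 240 241 242 243 244 245 246 247 248 249 250 251 252 253
262  76  47  48  47  45  49  60  64  64  65  63  64  62  64  56  48  45  44  42  44 |  10   .   .   .   .   .  15  18  17  22  18  19  17  21   8   .   .   .   .   .
263  81  60  58  69  81  72  65  64  65  63  64  64  65  63  58  47  44  42  42  44 |   .   .   .   .   .  -9 -11 -18 -14 -19 -16 -16 -16   .   .   .   .   .   .   .
264  98  95 102 135 164 143  90  65  63  64  63  63  62  61  66  66  62  55  50  44 |  10   .   7  12  13 -16 -65 -86 -92 -95 -97 -101 -101 -84 -52 -26 -19 -17  -7   .
265 142 151 154 156 156 156 110  72  6
[... 1751 characters left out ...]
 -55 -53 -47 -27 -18 -19 -36 -43 -41
276 154 157 157 113  75  68  79  90  98 104 105 104 102  87  66  75  84  98 103 101 |  12  11   8   .  -7  -9 -20 -38 -48 -46 -50 -54 -50 -24 -11 -13 -13 -35 -45 -42
277 155 158 126  97  89  87  72  67  80  94  93  93  78  63  72  82  80  98 104 100 |  13  12 -26 -26 -13   .  -9   .  -7 -24 -24 -25 -11 -12  -9   .   . -37 -42 -42
278 156 148 119 101  93  94  87  70  65  67  63  62  64  75  86  89  88 100 102 102 |  14   . -35 -37 -17  -8   .  -8 -17 -13 -18 -10 -14 -12  -8  -7 -16 -40 -45 -39
279 151 123 108 107 102  94  95  90  91  86  78  78  95  96  94  92  97 104 103 100 |  10 -25 -45 -50 -32 -16   .   . -15 -11  -8   . -19 -11   . -11 -28 -39 -44 -38
```

The sleeve end (row 271.1) and tip (col 243.9) now sit where a tip centred on the dot should appear. Now I press to about 4 mm.

Call:
{"api": "apply_moves", "payload": {"targets": [[[20,0,0,0.7,0,0,0],[20,0,0,1.4,0,0,0],[20,0,0,2.1,0,0,0],[20,0,0,2.8,0,0,0],[20,0,0,2.8,0,0,0],[20,0,0,2.8,0,0,0]]]}}

```text
t: 20.65
ee_pos: [525.6, 291.2, 233.5]
ee_rot: [[0.979, 0.206, -0.001], [0.206, -0.979, 0.001], [-0.001, -0.001, -1.0]]
wrist_force: [-1.6, -0.8, 1.8]
finger_gap: 27.2
finger_force: 46.0
```

```bash
python3 fz.py; python3 df.py 266 277
```

```text
[-0.28 -0.27  1.79 -0.15  0.12  0.01] [0.4  0.79 0.46 0.03 0.03 0.04] [525.54 291.2  233.47] 21.15
{'t': 21.15, 'ee_pos': [525.51, 291.22, 233.42], 'wrist_force': [-0.32, 1.03, 2.12], 'moment': [-0.14, 0.1, 0.02], 'finger_gap': 27.4, 'finger_force': 45.98}
{'t': 21.35, 'ee_pos': [525.52, 291.21, 233.42], 'wrist_force': [-0.49, 0.5, 2.27], 'moment': [-0.1, 0.11, 0.01], 'finger_gap': 27.79, 'finger_force': 45.98}
model tip(112) [[246.3 273.1]] x-5.. pad [[243.8 273.7]]
    234 235 236 237 238 239 240 241 242 243 244 245 246 247 248 249 250 251 252 253
266 131 122 109  93  90  90  89  79  64  63  66  62  63  66  83  97 105 105 106 107 |  12  12   .   9   7   .   .   . -22 -25 -25 -24 -18 -16 -15 -19 -29 -45 -44 -43
267  89  88  94 103 106 111 114 105  77  53  48  52  62  78  89  92  90  94  96 100 |   9   .   8  13   .  11  11   . -31 -68 -84 -66 -42 -26  -9   .   9   .  -7 -26
268  98 103 119 152 164 165 170 155 108  77  67  77  87 104 106 104  98  92  91  88 |   9   9   9  14  16  16  15   . -48 -79 -91 -85 -79 -61 -45 -19   .  -7   .   .
269 126 145 153 159 166 167 165 150 107  84  8
[... 581 characters left out ...]
 -67 -58 -55 -40 -42 -49 -46 -42 -35
273 142 152 159 160 117  88 100 105 104  91  85  99 105 104  87  76  97 103 103 142 |  11  12  13  16   . -35 -50 -50 -49 -43 -24 -43 -54 -54 -40 -24 -38 -47 -43   .
274 146 152 163 149 102  78  99 105 102  97 102 105 105 106  85  73  83  98 102 134 |  10  12  16  11  -9 -27 -46 -50 -54 -45 -54 -54 -57 -53 -30 -11 -24 -41 -48 -13
275 151 156 161 125  88  73  96 102 104 106 106 106 106 108  82  70  80  98 102 102 |  12  14  12   .   .  -7 -36 -52 -50 -53 -53 -54 -53 -47 -27 -17 -19 -38 -44 -41
276 153 158 158 116  76  66  79  90  98 104 104 105 104  88  67  76  83  98 103 100 |  12  12   9   .   . -11 -20 -38 -48 -46 -51 -52 -48 -22  -9 -12 -14 -35 -45 -43
```

Added force is about 3.6 N, so the tip is in about 3.8 mm of 8. The pen is upright and centred on the bearing pad. I hold briefly and hand in.

Call:
{"api": "apply_moves", "payload": {"targets": [[[20,0,0,0,0,0,0],[20,0,0,0,0,0,0],[20,0,0,0,0,0,0],[20,0,0,0,0,0,0],[20,0,0,0,0,0,0],[20,0,0,0,0,0,0],[20,0,0,0,0,0,0],[20,0,0,0,0,0,0],[20,0,0,0,0,0,0],[20,0,0,0,0,0,0]]]}}

```text
t: 22.35
ee_pos: [525.5, 291.2, 233.4]
ee_rot: [[0.979, 0.205, -0.001], [0.205, -0.979, 0.001], [-0.001, -0.001, -1.0]]
wrist_force: [0.2, -1.3, 2.9]
finger_gap: 27.3
finger_force: 46.0
```

```bash
python3 -c "
from h import *
st();print(env.job_done())"
```

```text
{'t': 22.35, 'ee_pos': [525.49, 291.18, 233.39], 'wrist_force': [0.18, -1.3, 2.89], 'moment': [-0.08, 0.04, -0.02], 'finger_gap': 27.33, 'finger_force': 45.98}
the job is handed in; nothing more can be done
None
```

Job handed in at 22 s: I pressed and released the power key, then the full-speed key, and am holding the pen upright on the bearing pad with its tip in about 4 of 8 mm; the tip's centring, about 1–2 mm, was judged from the side camera only, because the arm hid the pad from the top camera.

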